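# Set up the levelling table and load the dishes

### The job

Set up the small levelling table for the culture dishes: first swing its yellow folding leg out until it snaps home in its end detent, then turn the two black thumbscrews until all four rubber feet bear on the bench and the table top is level and no longer rocks. Only then lay all the culture dishes flat on the table top, side by side inside its rim, and leave the table level and firm on all four feet with the leg still out. Do not shove the table about or disturb the other things on the bench.

Things in the scene. Friction and masses are not known exactly. Their poses are not given: they have to be found in the camera images.
- stand: Free-standing levelling table, 3.6 kg: bare aluminium plate 210 (x) by 220 mm (y) on a grey body. Origin: under its middle, at bench level when level; z = plate's normal, x to its rear (away from the robot at yaw 0), y to its left. Top face at z = 60 mm, from x -110 to 100, y -110 to 110 mm, with a rim 5 mm wide and 5 mm high. At the start it leans to the front: the front screw is too far up.
- knob_front_top (a point): Top centre of the front left foot's black round knob (x -80, y 85 mm of the table; 97 mm high): 36 mm diameter, grip part 26 mm high, free neck of 10 mm below. Clockwise seen from above drives its foot down 2 mm per radian, the other way draws it up. It turns about the table's normal without rising or sinking and stays as left (friction 0.05 N m; 9 rad in all).
- knob_leg_top (a point): Top centre of an equal knob at the end of the yellow leg, 100 mm from the leg's hinge, 95 mm high: 36 mm diameter, grip part 26 mm high, same thread (clockwise from above = foot down, 2 mm per radian, 9 rad in all, stays as left). Its foot starts too high: it hangs 3 to 7 mm above the bench once the leg is out and the front is level.
- leg_pin (a point): Top of the red upright round pin on the yellow leg, 14 mm diameter, 48 mm from the leg's hinge, 112 mm above the bench; it stands free for the uppermost 50 mm: take it from above, or push it sideways, to swing the leg.
- leg_hinge (a point): Point on the vertical hinge axis of the leg, 60 mm above the bench, at x -80, y -135 mm of the table (front right).
- leg (a joint): Angle of the yellow leg (rad) about its upright hinge: 0 = folded, along the table's right side pointing to its rear; grows clockwise seen from above. At 1.57 it points out to the table's right, at its end stop. A sprung plunger resists from about 1.2 to 1.4 (some 2 N at the pin), then snaps it to the stop and holds it; below 1.46 it is not seated.
- foot_front: Black rubber foot under the front left thumbscrew, 30 mm diameter. Origin: centre of its sole, at height 0 when it touches. Every foot is sprung: it gives 1 mm per 6 N.
- foot_leg: Rubber foot under the leg's knob, 30 mm diameter. Origin: centre of its sole (height 0 when it touches). With leg out and table level, turning the knob 0.8 to 1.8 rad beyond first touch (1.6 to 3.6 mm of screw) loads it with about 1.5 to 5 N; more than about 3 rad beyond tilts the table and unloads the rear right foot, so it rocks.
- foot_rear_left: Fixed rubber foot, x 80, y 90 mm of the table, 30 mm diameter. Origin: centre of its sole.
- foot_rear_right: Fixed rubber foot, x 80, y -90 mm of the table, 30 mm diameter. Origin: centre of its sole.
- dish_1: A closed clear plastic culture dish with lid lying flat, 60 mm body diameter (lid 63 mm), 14 mm high, 40 g; origin: centre of its underside, z up. Take it across the rim. It starts on the left bench, whose top is 4 mm lower than the right one under the table. May be absent (then its state is None).
- dish_2: A closed clear plastic culture dish with lid lying flat, 60 mm body diameter (lid 63 mm), 14 mm high, 40 g; origin: centre of its underside, z up. Take it across the rim. It starts on the left bench, whose top is 4 mm lower than the right one under the table. May be absent (then its state is None).
- dish_3: A closed clear plastic culture dish with lid lying flat, 60 mm body diameter (lid 63 mm), 14 mm high, 40 g; origin: centre of its underside, z up. Take it across the rim. It starts on the left bench, whose top is 4 mm lower than the right one under the table. May be absent (then its state is None).
- tip_box: Bystander: blue pipette tip box with clear lid, 93x118x85 mm; origin: centre of its underside.
- lab_timer: Bystander: white bench timer, 62x66x18 mm; origin: centre of its underside.
- objective_can: Bystander: white can with black screw lid, 40 mm diameter, 56 mm high; origin: centre of its underside.
- tape_green: Bystander: roll of green tape lying flat, 78 mm diameter, 19 mm high; origin: centre of its underside.
There are look-alikes about, which are no part of the job. What is shaped like the dish_3 but purple or turquoise is not meant.

How it is judged:
On the way, in this order (a step that is already met when the one before it is completed fails the run):
1. the leg is swung out and seated in its end detent (value of joint leg above 1.46 rad and contact force between the fingers and leg below 0.1 N), for 0.3 s.
2. all four feet bear on the bench and the table is level, before any dish is on it (value of joint leg above 1.46 rad and angle between stand's own z axis and vertical below 0.015 rad and contact force between each of foot_front, foot_leg, foot_rear_left, foot_rear_right and anything else above 0.7 N and contact force between the fingers and stand below 0.1 N and z of each of dish_1, dish_2, dish_3 in the frame of stand below 0.04 m), for 0.5 s.
At the end, for the whole second after the job is handed in: Leg out (over 1.46 rad), table level within 0.015 rad, each of the four feet pressed with more than 0.7 N, every dish present flat on the top face (underside 56 to 65 mm above the table's origin, centre within x -80..70, y -80..80 mm of the table), at rest and released (value of joint leg above 1.46 rad and angle between stand's own z axis and vertical below 0.015 rad and contact force between each of foot_front, foot_leg, foot_rear_left, foot_rear_right and anything else above 0.7 N and z of dish_1 in the frame of stand between 0.056 and 0.065 m and x of dish_1 in the frame of stand between -0.08 and 0.07 m and y of dish_1 in the frame of stand between -0.08 and 0.08 m and angle between each of dish_1, dish_2, dish_3's own z axis and vertical below 0.06 rad and linear speed of each of dish_1, dish_2, dish_3 below 0.02 m/s and z of dish_2 in the frame of stand between 0.056 and 0.065 m and x of dish_2 in the frame of stand between -0.08 and 0.07 m and y of dish_2 in the frame of stand between -0.08 and 0.08 m and z of dish_3 in the frame of stand between 0.056 and 0.065 m and x of dish_3 in the frame of stand between -0.08 and 0.07 m and y of dish_3 in the frame of stand between -0.08 and 0.08 m); the robot touches nothing.
It fails at once if the table is shoved by more than 50 mm (distance of stand from where it was at the start of the episode above 0.05 m).
It fails at once if the tip_box is disturbed by more than 30 mm (distance of tip_box from where it was at the start of the episode above 0.03 m).
It fails at once if the lab_timer is disturbed by more than 30 mm (distance of lab_timer from where it was at the start of the episode above 0.03 m).
It fails at once if the objective_can is disturbed by more than 30 mm (distance of objective_can from where it was at the start of the episode above 0.03 m).
It fails at once if the tape_green is disturbed by more than 30 mm (distance of tape_green from where it was at the start of the episode above 0.03 m).
Of dish_1, dish_2, dish_3 only 2 to 3 are there at a start; the rules pass over those that are not, and their reading is None.
At some moment in a run one of dish_1, dish_2, dish_3 may be knocked a few centimetres aside while the robot is not near it.
Once in a run the grip may slacken for a moment while it holds something.
It also fails if it takes over 208 s, if anything falls off the work surface, if the arm or the gripper's body presses on something with over 40 N, if the wrist force passes 120 N, or if a joint passes its speed limit or range.

### The arm

A 6-joint arm with a two-finger parallel gripper is mounted at the origin on a cart in front of the work surface, level with it; the furniture and walls round the work are solid. World frame = base frame: x ahead of the robot, y to its left, z up, the work surface at z = 0. Lengths are in m, angles in rad, forces in N, time in s.
With the tool pointing down it reaches from about 0.275 to 0.75 m from the base axis. Payload 10.2 kg.
Tool frame: the origin (TCP) lies at the very end of the fingers, on their centre line; the grasp point (between the pads) lies 19 mm behind it; z points along the fingers, y is the line along which they close (so a half turn about z gives the same grasp; the last joint's range is limited). The gripper opens to 85 mm and grips with 20 to 120 N. Pads are 22 mm wide; open, the fingers measure 114 mm over their backs; the gripper's body (76 mm by 85 mm) begins 54 mm behind the grasp point. The pads swing forward as they close: fully open they stand 13 mm farther back than shut.
Start: joints at [1.07, 0.313, 1.498, -0, 1.331, -0.223], TCP at [0.144, 0.505, 0.231] pointing down, gripper open.
Joint ranges: [-2.94, 2.94], [-0.97, 2.17], [0.19, 2.56], [-1.23, 4.37], [0.02, 3.11], [-2.88, 2.88]. Speed limits (rad/s): [2.39, 2.39, 3.01, 3.14, 3.14, 3.14].

### API

Orientations are given as a rotation vector (axis times angle).
In Python, from bench import bot, hand, kin, vision gives the robot as it stands. The module is installed in compiled form; this text tells all that it offers. Calls block until the motion is done:
- bot.move_pose(position, orientation): joint-space move of the TCP to a pose.
- bot.servo_line(position, orientation=None, max_speed=0.15, max_force=None): straight line of the TCP; orientation=None keeps the orientation; max_speed is the mean speed in m/s. With max_force (N) it stops when the force on the tool has changed by that much, and returns True; else False.
- bot.goto_joints(angles): joint-space move.
- hand.command_gripper(opening): opening from 0.0 (shut) to 1.0 (fully open); the grip force is fixed at half the most; returns when the fingers have stopped.
- bot.pause(seconds).
- kin.solve_ik(position, orientation): joint angles nearest the present ones, or None.
- bot.read_state(): the state.
- vision.read_camera(name): name is "side" or "top"; returns a dict with "frame" (420x560x3 uint8, blue, green, red), "z_map" (420x560 float32, m along the optical axis (not along the pixel's ray), 0 where there is no reading), "fx", "fy", "cx", "cy" (pixels), "k1" (the pictures are not rectified: a ray, as slopes to the right and down, at radius r is drawn at 1 + k1 r^2 times it, then the intrinsics apply), "camera_from_world" (4x4, takes a point from world to camera coordinates). Camera axes: x right, y down, z forward; pixel columns grow to the right and rows downward; lengths in m; the calibration is good to about 2 mm. A picture is of the moment at which its call begins.
A pose or a line that the arm cannot do raises bot.PlanningError and nothing moves.
- bot.job_done(): hands the job in; it is judged then, once.
The state is a dict: "time": time; "joint_positions": joint angles; "dq": joint speeds; "effort": joint torques, N m; "eef_pos": TCP position; "orientation": TCP orientation; "force": force on the tool from outside, world axes, zero at the start; "moment": the same for the moment, N m; "gripper_width": opening from 0.0 (shut) to 1.0 (fully open); "grip_force": force on a finger pad.
Only numpy, scipy, OpenCV 4.12 (cv2) and the standard library are available. Lean on these libraries where they do the work, as an engineer would, in place of code of your own. Each camera call takes 0.05 s, during which the arm holds its last target. There are 200 camera calls.

## Working session

There is one attempt and no reset: what is moved stays moved. The work goes in short steps, each a Python script; the robot and the scene stay as the last script left them, time stands still between calls to the robot, and variables do not carry over. Pictures are saved under pics/ and viewed, at most 14 in all, crops included, and the job is handed in when it is done.

```bash
mkdir -p pics
cat > h.py <<'E'
import numpy as np, cv2
from bench import bot, hand, kin, vision
from scipy.spatial.transform import Rotation as R
def cam(n):
    c=vision.read_camera(n); return c
def world(c):
    "HxWx3 world coordinates of each pixel (nan where no depth)"
    z=c["z_map"].astype(float); h,w=z.shape
    u,v=np.meshgrid(np.arange(w),np.arange(h))
    K=np.array([[c["fx"],0,c["cx"]],[0,c["fy"],c["cy"]],[0,0,1]])
    p=cv2.undistortPoints(np.stack([u,v],-1).reshape(-1,1,2).astype(np.float64),K,np.array([c["k1"],0,0,0.]),).reshape(h,w,2)
    P=np.dstack([p*z[...,None],z]); P[z<=0]=np.nan
    T=np.linalg.inv(c["camera_from_world"])
    return P@T[:3,:3].T+T[:3,3]
def down(yaw):
    "tool z down; finger closing axis y at angle yaw from world x (mod pi)"
    y=np.array([np.cos(yaw),np.sin(yaw),0]); z=np.array([0,0,-1.]); x=np.cross(y,z)
    return R.from_matrix(np.c_[x,y,z]).as_rotvec()
E
python3 - <<'E'
from h import *
s=bot.read_state(); print(s)
for n in("top","side"):
    c=cam(n); cv2.imwrite(f"pics/{n}0.png",c["frame"]); np.save(f"{n}0.npy",world(c)); print(n,np.round(c["camera_from_world"],3).tolist())
E
```

```text
{'time': 0.0, 'joint_positions': array([ 1.06958859e+00,  3.13474940e-01,  1.49846278e+00,  1.40718610e-05,
        1.33102576e+00, -2.23405523e-01]), 'dq': array([ 6.55849855e-04, -1.46727067e-03,  2.20211218e-05,  1.74923598e-04,
        5.45455117e-04, -1.73209809e-03]), 'effort': array([-1.90429331e-03, -4.12270474e+01, -2.59742206e+01, -3.25765041e-04,
        4.08371605e-03, -1.87551287e-06]), 'eef_pos': array([0.14385468, 0.50462432, 0.23071265]), 'orientation': array([-4.34904954e-01, -3.11083996e+00,  2.00556634e-03]), 'force': array([-0.36131286,  0.90485963, -0.22933919]), 'moment': array([ 0.03382766, -0.01904752,  0.00797846]), 'grip_force': 0.0, 'gripper_width': 0.9994933058429093}
top [[-0.03, -1.0, 0.007, 0.097], [-0.981, 0.028, -0.19, 0.548], [0.189, -0.013, -0.982, 1.765], [0.0, 0.0, 0.0, 1.0]]
side [[-0.999, -0.033, 0.017, 0.544], [-0.032, 0.546, -0.837, 0.043], [0.018, -0.837, -0.547, 1.571], [0.0, 0.0, 0.0, 1.0]]
```

View pics/top0.png

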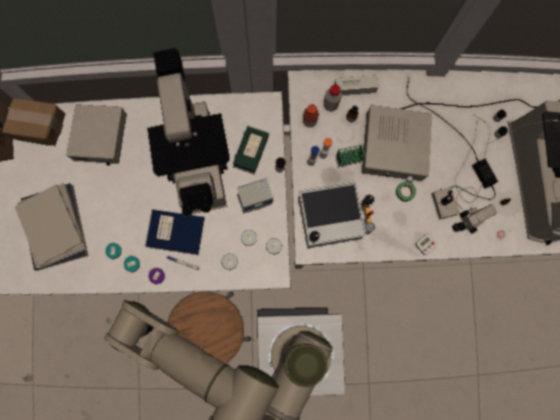

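View pics/side0.png

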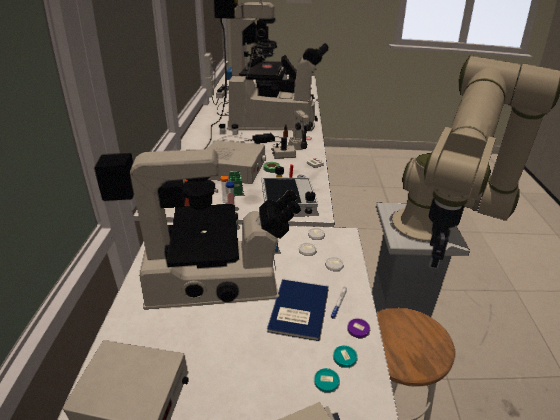

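Top view: the table is at (333,213), its front knob at (315,237), and the folded leg at about (368,213). Three clear dishes are at (249,237), (274,245) and (229,261). The turquoise and purple ones on the left are the look-alikes.

Run:
```python
import numpy as np,cv2
f=cv2.imread("pics/top0.png"); W=np.load("top0.npy")
cv2.imwrite("pics/crop1.png",cv2.resize(f[160:280,210:400],None,fx=4,fy=4,interpolation=cv2.INTER_CUBIC)) 
for n,(u,v) in dict(d1=(249,237),d2=(274,245),d3=(229,261),knobF=(315,237),knobL=(368,200),plate=(333,205),bench=(300,255),left=(250,255)).items(): print(n,np.round(W[v,u],3))
# plate points
m=np.zeros(f.shape[:2],bool); m[175:250,295:372]=1
P=W[m]; P=P[(P[:,2]>.045)&(P[:,2]<.07)]; 
A=np.c_[P[:,:2],np.ones(len(P))]; co=np.linalg.lstsq(A,P[:,2],rcond=None)[0]; print(co,len(P))
h=P[:,:2].astype(np.float32); r=cv2.minAreaRect(h); print(r)
hsv=cv2.cvtColor(f,cv2.COLOR_BGR2HSV)
for nm,lo,hi in(("yel",15,35),("red",170,180),("red0",0,8)):
    k=(hsv[...,0]>=lo)&(hsv[...,0]<=hi)&(hsv[...,1]>120)&(hsv[...,2]>60)&m
    k=k|((hsv[...,0]>=lo)&(hsv[...,0]<=hi)&(hsv[...,1]>120)&(hsv[...,2]>60)&(np.arange(560)[None]>355)&(np.arange(560)[None]<385)&(np.arange(420)[:,None]>180)&(np.arange(420)[:,None]<250))
    v,u=np.nonzero(k); print(nm,[(a,b,*np.round(W[b,a],3)) for a,b in zip(u,v)][:40])
```

```text
d1 [0.447 0.18  0.008]
d2 [0.413 0.086 0.013]
d3 [0.357 0.258 0.01 ]
knobF [ 0.431 -0.065  0.082]
knobL [ 0.563 -0.27   0.088]
plate [ 0.555 -0.142  0.051]
bench [ 0.373 -0.012  0.006]
left [ 0.38   0.179 -0.009]
[0.03983002 0.00920341 0.03651796] 3114
((0.5271754264831543, -0.15550965070724487), (0.2121475338935852, 0.2583698332309723), 8.019513130187988)
yel [(np.int64(366), np.int64(205), np.float64(0.553), np.float64(-0.27), np.float64(0.043)), (np.int64(367), np.int64(205), np.float64(0.553), np.float64(-0.275), np.float64(0.041)), (np.int64(365), np.int64(206), np.float64(0.549), np.float64(-0.267), np.float64(0.04)), (np.int64(366), np.int64(206), np.float64(0.548), np.float64(-0.27), np.float64(0.045)), (np.int64(367), np.int64(206), np.float64(0.547), np.float64(-0.272), np.float64(0.052)), (np.int64(368), np.int64(206), np.float64(0.549), np.float64(-0.278), np.float64(0.041)), (np.int64(365), np.int64(207), np.float64(0.545), np.float64(-0.267), np.float64(0.041)), (np.int64(366), np.int64(207), np.float64(0.543), np.float64(-0.268), np.float64(0.051)), (np.int64(367), np.
[... 3150 characters left out ...]
.int64(212), np.float64(0.514), np.float64(-0.275), np.float64(0.103)), (np.int64(372), np.int64(212), np.float64(0.515), np.float64(-0.279), np.float64(0.101)), (np.int64(369), np.int64(213), np.float64(0.514), np.float64(-0.272), np.float64(0.083)), (np.int64(370), np.int64(213), np.float64(0.511), np.float64(-0.272), np.float64(0.099)), (np.int64(371), np.int64(213), np.float64(0.512), np.float64(-0.276), np.float64(0.097)), (np.int64(372), np.int64(213), np.float64(0.509), np.float64(-0.277), np.float64(0.11)), (np.int64(369), np.int64(214), np.float64(0.512), np.float64(-0.273), np.float64(0.073)), (np.int64(370), np.int64(214), np.float64(0.509), np.float64(-0.273), np.float64(0.092))]
```

View pics/crop1.png

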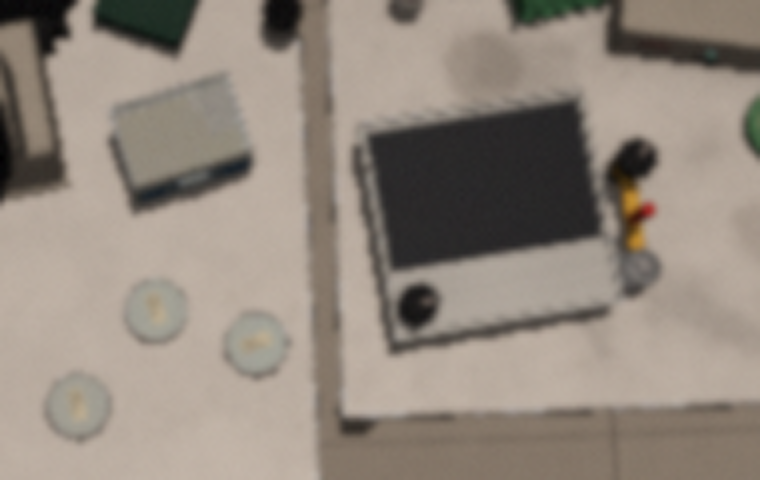

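The crop shows the table yawed about +8°, with the front knob at crop (418,305), the leg knob at (634,158) and the red pin at (645,212). Next I fit the pose.

```bash
cat >> h.py <<'E'
def tilt(W):
    "plane slopes (dz/dx,dz/dy) of the plate (uses pose in stand.npy) minus those of the bench round it"
    x0,y0,a=np.load("stand.npy")[:3]; c,s=np.cos(a),np.sin(a)
    X=(W[...,0]-x0)*c+(W[...,1]-y0)*s; Y=-(W[...,0]-x0)*s+(W[...,1]-y0)*c
    def fit(m):
        A=np.c_[X[m],Y[m],np.ones(m.sum())]; z=W[...,2][m]; k=np.ones(len(z),bool)
        for _ in range(4):
            co=np.linalg.lstsq(A[k],z[k],rcond=None)[0]; r=z-A@co; k=abs(r)<2.5*max(np.std(r[k]),1e-4)
        return co,np.std(r[k]),k.sum()
    p=fit((X>-.1)&(X<.09)&(abs(Y)<.1)&(abs(W[...,2]-.06)<.02)&~((X<-.05)&(Y>.055)))
    b=fit((X>-.25)&(X<.25)&(abs(Y)<.25)&((abs(X)>.13)|(abs(Y)>.17))&(abs(W[...,2])<.012)&(W[...,1]<-.02))
    return p,b
E
python3 - <<'E'
from h import *
from scipy.optimize import least_squares
W=np.load("top0.npy"); f=cv2.imread("pics/top0.png")
def top(u,v,r,zlo):
    P=W[v-r:v+r+1,u-r:u+r+1].reshape(-1,3); P=P[P[:,2]>zlo]; return P
kf=top(314,236,6,.078); kl=top(368,199,6,.08)
for n,P in(("kf",kf),("kl",kl)): print(n,len(P),P.mean(0),(P.min(0)+P.max(0))/2,np.ptp(P,0))
pin=top(371,213,4,.09); print("pin",len(pin),pin.mean(0))
a,b=kf[:,:2].mean(0),kl[:,:2].mean(0)
th=np.arctan2(*(b-a)[::-1])-np.arctan2(-.22,.1); print("yaw",th,"dist",np.linalg.norm(b-a),np.hypot(.22,.1))
Rm=np.array([[np.cos(th),-np.sin(th)],[np.sin(th),np.cos(th)]])
o=(a+b)/2-Rm@np.array([-.03,-.025]); print("origin",o)
np.save("stand.npy",[*o,th]); print(tilt(W))
# plate edges: rectangle from points in height range near the stand
X=(W[...,:2]-o)@Rm; z=W[...,2]
m=(abs(X[...,0])<.14)&(abs(X[...,1])<.122)&(z>.04)&(z<.085); lab=cv2.connectedComponentsWithStats(m.astype(np.uint8))
print("x ext",np.percentile(X[m][:,0],[.5,99.5]),"y ext",np.percentile(X[m][:,1],[.5,99.5]))
r=cv2.minAreaRect(X[m].astype(np.float32));print(r)
hsv=cv2.cvtColor(f,cv2.COLOR_BGR2HSV)
for n,(u,v) in dict(d1=(249,237),d2=(274,245),d3=(229,261)).items():
    P=W[v-12:v+13,u-12:u+13].reshape(-1,3); P=P[P[:,2]>.003]; c,rr=cv2.minEnclosingCircle(P[:,:2].astype(np.float32)); print(n,P.mean(0),c,rr,len(P))
E
```

```text
kf 82 [ 0.43619615 -0.06315677  0.08884304] [ 0.43785208 -0.06316899  0.08858566] [0.03865304 0.03312402 0.02113771]
kl 79 [ 0.56590329 -0.2721228   0.09037019] [ 0.56614135 -0.27352018  0.09110406] [0.03908084 0.03795369 0.02072051]
pin 14 [ 0.51310993 -0.276276    0.10296465]
yaw 0.1288803581396658 dist 0.24594865854413345 0.24166091947189144
origin [ 0.52758782 -0.13899141]
((array([0.0478871 , 0.00403939, 0.05583934]), np.float64(0.004128236090710872), np.int64(2402)), (array([ 0.00137763, -0.00128131,  0.00094003]), np.float64(0.004455482286661839), np.int64(4591)))
x ext [-0.10782681  0.10155025] y ext [-0.11762567  0.1117378 ]
((-0.0024036988615989685, -0.004549980163574219), (0.21219199895858765, 0.23475655913352966), 0.47240638732910156)
d1 [0.44714785 0.18065993 0.01019608] (0.4455678462982178, 0.18050524592399597) 0.05888114124536514 244
d2 [0.4146735  0.08619602 0.00982056] (0.4220275282859802, 0.08938982337713242) 0.05676671862602234 247
d3 [0.35782008 0.25809834 0.01024906] (0.36138302087783813, 0.2589554190635681) 0.05721864849328995 246
```

```bash
cat >> h.py <<'E'
def pose2(x,y):
    x0,y0,a=np.load("stand.npy")[:3]; c,s=np.cos(a),np.sin(a)
    return np.array([x0+c*x-s*y, y0+s*x+c*y])
def bestyaw(p,yaw,j6=0.0):
    "yaw (mod pi) whose IK has last joint nearest j6"
    c=[]
    for k in(-2,-1,0,1,2):
        q=kin.solve_ik(p,down(yaw+k*np.pi))
        if q is not None: c.append((abs(q[5]-j6),yaw+k*np.pi,q))
    return min(c,key=lambda t:t[0])
E
cat > leg.py <<'E'
from h import *
th=np.load("stand.npy")[2]; H=pose2(-.08,-.135)
Z=.083
def P(q,z=Z): return np.array([*(H+.048*np.array([np.cos(th-q),np.sin(th-q)])),z])
s=bot.read_state(); bot.servo_line(s["eef_pos"]+[0,0,.1],max_speed=.3)
_,y0,q=bestyaw(P(0,.25),th+np.pi/2,-.8); print("j6",q[5])
bot.move_pose(P(0,.25),down(y0)); hand.command_gripper(.32)
print("descend",bot.servo_line(P(0),max_speed=.12,max_force=6),bot.read_state()["eef_pos"])
f0=bot.read_state()["force"]
for q in np.arange(.12,1.67,.12):
    hit=bot.servo_line(P(q),down(y0-q),max_speed=.06,max_force=15); s=bot.read_state()
    print(round(q,2),hit,np.round(s["force"]-f0,1))
    if hit: break
E
python3 leg.py
python3 - <<'E'
from h import *
c=cam("top"); cv2.imwrite("pics/t2.png",cv2.resize(c["frame"][160:270,270:450],None,fx=4,fy=4)); print(bot.read_state()["time"])
E
```

```text
j6 0.7462323839531058
descend False [ 0.51346386 -0.27720616  0.08366939]
0.12 False [ 0.3 -0.4  0.4]
0.24 False [0.8 1.2 0.3]
0.36 False [-1.2  0.3  0.7]
0.48 False [-0.9  0.7  0. ]
0.6 False [-0.4  0.5 -0.2]
0.72 False [-0.5  0.6 -0.4]
0.84 False [ 0.3  0.8 -0.4]
0.96 False [-0.2  0.2 -0.2]
1.08 False [-0.2  1.5  1. ]
1.2 False [ 1.7  3.7 -0.5]
1.32 False [2.2 2.9 1.1]
1.44 False [ 2.5  4.  -0.4]
1.56 False [2.3 2.6 0.2]
9.275
```

View pics/t2.png

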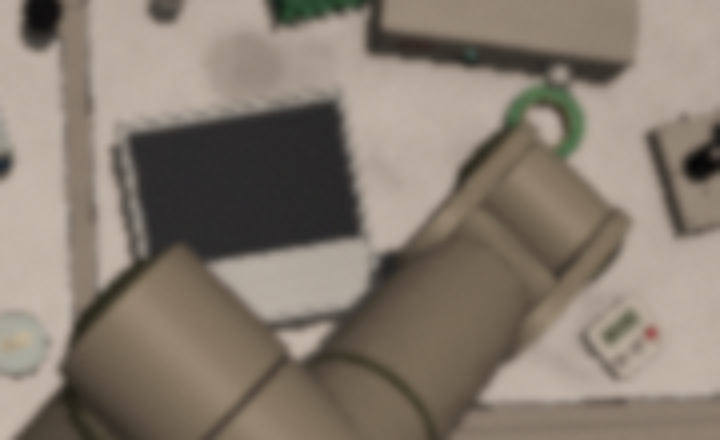

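The arm hides the leg in this view. The 3.5 N force says the plunger is still resisting, so I swing on until the force drops at the snap, then stop.

```bash
cat > leg2.py <<'E'
from h import *
th=np.load("stand.npy")[2]; H=pose2(-.08,-.135)
def P(q,z=.083): return np.array([*(H+.048*np.array([np.cos(th-q),np.sin(th-q)])),z])
y1=bestyaw(P(0,.25),th+np.pi/2,bot.read_state()["joint_positions"][5]-1.56)[1]
for q in (1.6,1.64,1.68,1.72,1.76,1.8,1.84):
    hit=bot.servo_line(P(q),down(y1-q),max_speed=.04,max_force=9); bot.pause(.1); s=bot.read_state()
    print(q,hit,np.round(s["force"],1))
    if hit: break
# back to leg=1.57 centre, so neither finger touches, then up
bot.servo_line(P(1.6),down(y1-1.6),max_speed=.05); print(bot.read_state()["force"])
bot.servo_line(P(1.6,.25),max_speed=.2)
bot.move_pose([.36,-.0,.33],down(np.pi/2))
c=cam("top"); W=world(c); cv2.imwrite("pics/t3.png",cv2.resize(c["frame"][160:270,270:450],None,fx=4,fy=4)); np.save("t3.npy",W); print(bot.read_state()["time"])
E
python3 leg2.py
```

```text
1.6 False [4.3 3.5 0.9]
1.64 False [7.  4.2 0.6]
1.68 False [ 7.6  4.  -0.6]
1.72 False [7.6 5.6 0.2]
1.76 False [ 8.5  3.6 -0.2]
1.8 False [ 8.5  3.3 -0.3]
1.84 False [ 7.4  1.6 -0.9]
[-0.23845708  0.22349938  0.89688152]
16.5833
```

View pics/t3.png

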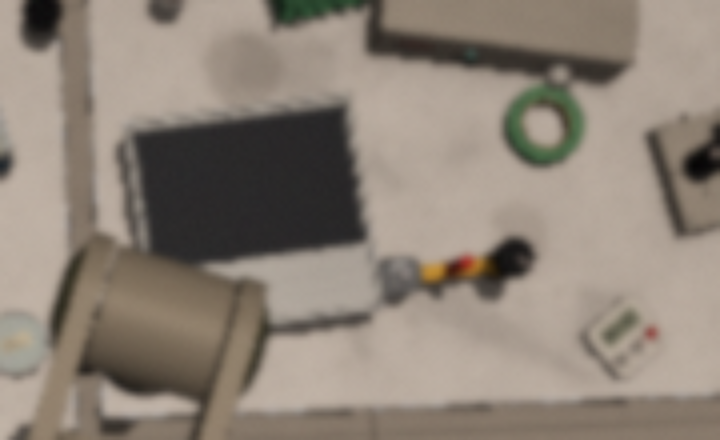

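```bash
cat >> h.py <<'E'
def refit(W,front=True):
    "refine stand pose by matching the plate outline in depth"
    from scipy.optimize import minimize
    p0=np.load("stand.npy")[:3]
    z=W[...,2]; near=np.hypot(W[...,0]-p0[0],W[...,1]-p0[1])<.24
    def loc(p):
        c,s=np.cos(p[2]),np.sin(p[2]); dx=W[...,0]-p[0]; dy=W[...,1]-p[1]
        return c*dx+s*dy,-s*dx+c*dy
    return loc,near
E
python3 - <<'E'
from h import *
W=np.load("t3.npy")
def top(u,v,r,lo,hi=.12):
    P=W[v-r:v+r+1,u-r:u+r+1].reshape(-1,3); return P[(P[:,2]>lo)&(P[:,2]<hi)]
kl=top(270+513//4,160+257//4,6,.08); pin=top(270+463//4,160+265//4,3,.09); hg=top(270+400//4,160+276//4,4,.045)
for n,P in(("kl",kl),("pin",pin),("hinge",hg)): print(n,len(P),P.mean(0),np.ptp(P,0))
b=kl.mean(0)[:2]; h=hg.mean(0)[:2]; print("dist",np.linalg.norm(b-h)); th=np.load("stand.npy")[2]
print("old hinge",pose2(-.08,-.135),"leg ang vs old yaw",th-np.arctan2(*(b-h)[::-1]))
# right & rear edges of the plate, local old frame
x0,y0,_=np.load("stand.npy"); c,s=np.cos(th),np.sin(th)
X=(W[...,0]-x0)*c+(W[...,1]-y0)*s; Y=-(W[...,0]-x0)*s+(W[...,1]-y0)*c
for nm,W2 in(("now",W),("start",np.load("top0.npy"))):
    X=(W2[...,0]-x0)*c+(W2[...,1]-y0)*s; Y=-(W2[...,0]-x0)*s+(W2[...,1]-y0)*c; z=W2[...,2]
    m=(z>.03)&(z<.09)
    e=[np.max(X[m&(abs(Y-t)<.006)&(abs(X)<.14)]) for t in np.arange(-.09,.1,.02)]
    print(nm,"rear",np.round(np.polyfit(np.arange(-.09,.1,.02),e,1),3))
    ty=np.arange(-.04,.09,.02)
    e=[np.max(Y[m&(abs(X-t)<.006)&(abs(Y)<.14)]) for t in ty]
    print(nm,"left",np.round(np.polyfit(ty,e,1),3))
print(tilt(W)[0])
E
```

```text
kl 71 [ 0.46968381 -0.3794248   0.08734794] [0.03514956 0.03464402 0.01567661]
pin 14 [ 0.46239938 -0.32809325  0.10279763] [0.01188455 0.01277332 0.02026544]
hinge 71 [ 0.45896928 -0.27713119  0.05299622] [0.03184716 0.03399486 0.01870872]
dist 0.10285321841466573
old hinge [ 0.46560203 -0.28315368] leg ang vs old yaw 1.5953143101096101
now rear [0.02  0.098]
now left [0.108 0.103]
start rear [-0.011  0.101]
start left [0.007 0.112]
(array([ 0.03903786, -0.00382538,  0.05645576]), np.float64(0.004246509065766506), np.int64(2204))
```

```bash
python3 -c "
import numpy as np; np.save('stand.npy',[.524,-.136,.107])"
cat >> h.py <<'E'
def turn(xy,z,total,rise,start_j6=-1.4,stop=None,step=.25,wide=.65):
    "grip a knob at xy with TCP height z, turn it clockwise by total (neg = back), rising 'rise' m per rad; returns turned angle"
    p=np.array([*xy,z]); up=np.array([*xy,z+.09])
    y=min(np.arange(-6.3,6.3,.1),key=lambda a:9 if (q:=kin.solve_ik(up,down(a))) is None else abs(q[5]-start_j6))
    bot.move_pose(up,down(y)); hand.command_gripper(wide)
    if bot.servo_line(p,max_speed=.12,max_force=10): print("hit on descent",bot.read_state()["eef_pos"])
    hand.command_gripper(.1); bot.pause(.2); s=bot.read_state(); f0=s["force"]; print("gripped",s["gripper_width"],s["grip_force"],"j6",s["joint_positions"][5],"F",np.round(f0,1))
    n=max(1,int(np.ceil(abs(total)/step))); a=0; log=[]; t0=s["time"]
    for i in range(1,n+1):
        a=total*i/n
        bot.servo_line(p+[0,0,rise*a],down(y-a),max_speed=.05)
        if stop: bot.pause(.08)
        s=bot.read_state(); log.append((round(a,2),*np.round(s["force"]-f0,1),round(float(s["moment"][2]),2)))
        if stop and stop(log): break
    print(log,"j6",s["joint_positions"][5],"t",s["time"]-t0,"w",s["gripper_width"])
    return a
def release(wide=.65,dz=.1):
    hand.command_gripper(wide); s=bot.read_state(); bot.servo_line(s["eef_pos"]+[0,0,dz],max_speed=.25)
def look(name=None):
    bot.move_pose([.30,.15,.30],down(np.pi/2)); bot.pause(.2)
    Ws=[]
    for _ in range(3): c=cam("top"); Ws.append(world(c))
    if name: cv2.imwrite(f"pics/{name}.png",cv2.resize(c["frame"][150:270,220:420],None,fx=4,fy=4))
    W=np.nanmean(Ws,0); p,b=tilt(W); print("plate",np.round(p[0],4),"bench",np.round(b[0],4),"t",bot.read_state()["time"]); return W
E
python3 - <<'E'
from h import *
turn(pose2(-.08,.085),.068,2.7,.002); release()
W=look("t4"); np.save("t4.npy",W)
P=W.reshape(-1,3); k=pose2(-.08,.085); m=(np.hypot(P[:,0]-k[0],P[:,1]-k[1])<.022)&(P[:,2]>.08); print(P[m].mean(0),k)
E
```

```text
gripped 0.3978425107534261 58.99731159210205 j6 -1.4048752426515145 F [0.7 7.1 6.2]
[(0.25, np.float64(4.7), np.float64(4.5), np.float64(-2.4), 0.02), (0.49, np.float64(8.7), np.float64(4.3), np.float64(-3.7), 0.04), (0.74, np.float64(9.9), np.float64(3.1), np.float64(-6.5), 0.12), (0.98, np.float64(11.9), np.float64(0.6), np.float64(-7.6), 0.05), (1.23, np.float64(13.7), np.float64(-3.2), np.float64(-11.3), 0.04), (1.47, np.float64(14.9), np.float64(-6.5), np.float64(-13.2), 0.03), (1.72, np.float64(13.9), np.float64(-10.1), np.float64(-14.9), 0.08), (1.96, np.float64(14.0), np.float64(-11.5), np.float64(-14.2), 0.06), (2.21, np.float64(13.9), np.float64(-12.6), np.float64(-14.7), 0.02), (2.45, np.float64(14.8), np.float64(-13.7), np.float64(-15.1), 0.01), (2.7, np.float64(13.1), np.float64(-14.9), np.float64(-13.6), -0.02)] j6 1.2954878402323373 t 4.308299999999999 w 0.3987552813791074
plate [0.02   0.009  0.0582] bench [ 0.0005 -0.0011  0.0009] t 27.0833
[ 0.43155651 -0.06336402  0.09340326] [ 0.43537987 -0.06002979]
```

View pics/t4.png

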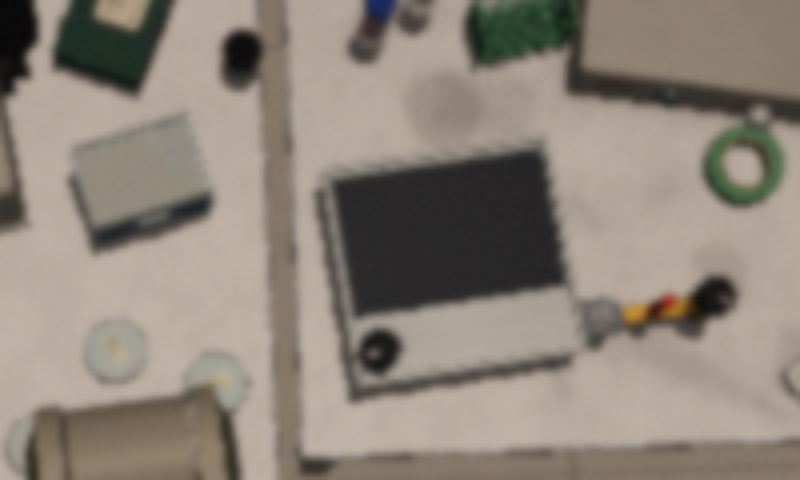

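The leg is out to the right. The plane fit (pitch .0195, roll .010) says the table rests on front-left, rear-right and the leg foot, with rear-left about 1.8 mm off the bench. The front foot is about 1.4 mm short and the leg foot about 4.6 mm, so I turn both knobs accordingly.

```bash
cat >> h.py <<'E'
def knob(W,g,zlo=.078):
    P=W.reshape(-1,3)
    for _ in range(3):
        m=(np.hypot(P[:,0]-g[0],P[:,1]-g[1])<.021)&(P[:,2]>zlo)&(P[:,2]<.108); g=P[m].mean(0)[:2]
    return g
def setpose(W):
    a=knob(W,pose2(-.08,.085)); b=knob(W,pose2(-.08,-.235))
    th=np.arctan2(*(b-a)[::-1])+np.pi/2; d=np.linalg.norm(b-a)
    Rm=R.from_euler("z",th).as_matrix()[:2,:2]; o=(a+b)/2-Rm@np.array([-.08,-.075])
    print("stand",o,th,"knob dist",d); np.save("stand.npy",[*o,th])
E
python3 - <<'E'
from h import *
W=np.load("t4.npy"); setpose(W)
turn(pose2(-.08,.085),.072,.7,.002,-.3); release()
turn(pose2(-.08,-.235),.069,2.5,.0018,-1.3); release()
W=look("t5"); np.save("t5.npy",W); setpose(W)
E
```

```text
stand [ 0.52022868 -0.13795513] 0.12455164692442944 knob dist 0.3180818896226927
gripped 0.3928932660896201 59.68198478221893 j6 -0.3173248221526588 F [8.1 1.3 0.6]
[(0.23, np.float64(0.2), np.float64(-0.9), np.float64(-0.1), -0.0), (0.47, np.float64(-0.3), np.float64(0.3), np.float64(-0.6), 0.07), (0.7, np.float64(1.9), np.float64(1.5), np.float64(-1.4), 0.02)] j6 0.3829780898170317 t 1.1500000000000021 w 0.39457487079751663
gripped 0.3987713446033275 59.519827365875244 j6 -1.2746471978378349 F [4.  3.4 0.7]
[(0.25, np.float64(1.6), np.float64(-0.5), np.float64(0.1), -0.05), (0.5, np.float64(0.9), np.float64(-0.1), np.float64(-1.1), -0.03), (0.75, np.float64(1.5), np.float64(-0.9), np.float64(-1.1), -0.07), (1.0, np.float64(2.1), np.float64(-0.0), np.float64(-1.6), -0.04), (1.25, np.float64(2.7), np.float64(-0.2), np.float64(-1.5), -0.05), (1.5, np.float64(3.0), np.float64(0.6), np.float64(-1.7), -0.05), (1.75, np.float64(2.1), np.float64(1.2), np.float64(-0.8), -0.02), (2.0, np.float64(2.7), np.float64(0.9), np.float64(-0.5), -0.01), (2.25, np.float64(2.5), np.float64(0.8), np.float64(-2.1), -0.08), (2.5, np.float64(2.4), np.float64(1.1), np.float64(-1.3), -0.1)] j6 1.2257209879091058 t 4.0 w 0.39613268075324276
plate [0.0073 0.0018 0.059 ] bench [ 0.0004 -0.0009  0.0011] t 42.5
stand [ 0.51943283 -0.13840185] 0.11219830035547762 knob dist 0.3171251870912371
```

```bash
cat > model.py <<'E'
import numpy as np
from scipy.optimize import fsolve, least_squares
F=np.array([[-80,85],[80,-90],[80,90],[-80,-235]])*1e-3  # FL RR RL LG
def state(r,d,xc,yc,M=36.):
    "r,d: retraction (m) of FL and LG soles; returns a,b (slopes) and foot loads"
    ret=np.array([r,0,0,d]); k=6000.
    def N(v):
        comp=-(v[0]*F[:,0]+v[1]*F[:,1]+v[2]+ret); return k*(np.maximum(comp,0)+1e-3*comp)
    def eq(v):
        n=N(v); return [n.sum()-M,(n*F[:,0]).sum()*10-M*xc*10,(n*F[:,1]).sum()*10-M*yc*10]
    best=None
    for g in([0,0,-.002],[.02,.01,-.002],[.04,0,-.003],[.01,.005,-.002]):
        v,_,ok,_=fsolve(eq,g,full_output=1)
        if ok==1: best=v; break
    if best is None: return None
    return best[0],best[1],np.round(N(best),2)
def fit(data):
    "data: list of (front turned, leg turned, a, b, sigma)"
    def res(p):
        o=[]
        for f,l,a,b,s in data:
            t=state(p[0]-.002*f,p[1]-.002*l,p[2],p[3]); 
            o+= [10,10] if t is None else [(t[0]-a)/s,(t[1]-b)/s]
        return o+[(p[2])/.02,(p[3])/.02]
    best=min((least_squares(res,[.0066,d,x,y],x_scale=[.001,.001,.01,.01],diff_step=1e-3) for d in(.004,.006,.008) for x,y in((0,0),(-.01,-.01),(.01,.01))),key=lambda s:s.cost)
    return best
E
cat > meas.py <<'E'
from h import *
from model import *
import sys,json
bot.move_pose([.30,.15,.30],down(np.pi/2)); bot.pause(.2)
Ws=[world(cam("top")) for _ in range(10)]
v=[]
for W in Ws:
    p,b=tilt(W); v.append(p[0][:2]-b[0][:2])
v=np.array(v); print("a,b",v.mean(0),"+-",v.std(0)/np.sqrt(len(v))); 
W=np.nanmean(Ws,0); p,b=tilt(W); print("avg",p[0][:2]-b[0][:2],"z",p[0][2]-b[0][2],"t",bot.read_state()["time"]); np.save("last.npy",W)
data=json.load(open("data.json")); f,l=map(float,sys.argv[1:3]); data.append([f,l,*v.mean(0),.0008]); json.dump(data,open("data.json","w"))
s=fit(data); print("fit",s.x,"cost",s.cost,"res",np.round(s.fun,1)); P=s.x
for df,dl in((0,0),(0,.5),(0,1),(0,1.5),(.25,1),(.25,1.5),(.5,1.5),(0,2),(.25,2)): print(df,dl,state(P[0]-.002*(f+df),P[1]-.002*(l+dl),P[2],P[3]))
E
echo '[[0,0,0.038,-0.003,0.002],[2.7,0,0.0195,0.010,0.001]]' > data.json
python3 meas.py 3.4 2.5
```

```text
a,b [0.00693546 0.00453105] +- [0.00063363 0.00064202]
avg [0.00755229 0.00487346] z 0.058040074942909047 t 43.45
fit [0.00654066 0.00821871 0.0064125  0.01207058] cost 7.961369616163957 res [ 3.3  1.4  0.1  0.  -1.4 -0.5  0.3  0.6]
0 0 (np.float64(0.005817509908539418), np.float64(0.004115395242221183), array([14.77, 11.95,  7.5 ,  1.79]))
0 0.5 (np.float64(0.003805269552456333), np.float64(0.0017415080018650972), array([14.05, 10.66,  8.78,  2.51]))
0 1 (np.float64(0.0017930291963732504), np.float64(-0.0006323792384909873), array([13.32,  9.38, 10.06,  3.23]))
0 1.5 (np.float64(-0.0002192111597098397), np.float64(-0.00300626647884707), array([12.6 ,  8.1 , 11.35,  3.95]))
0.25 1 (np.float64(-0.00032585062558521165), np.float64(0.0005545643816870563), array([13.69, 10.02,  9.42,  2.87]))
0.25 1.5 (np.float64(-0.0023380909816682984), np.float64(-0.0018193228586690262), array([12.96,  8.74, 10.7 ,  3.59]))
0.5 1.5 (np.float64(-0.004456970803626753), np.float64(-0.0006323792384909869), array([13.32,  9.38, 10.06,  3.23]))
0 2 (np.float64(-0.0022314515157929263), np.float64(-0.005380153719203155), array([11.88,  6.81, 12.63,  4.68]))
0.25 2 (np.float64(-0.004350331337751385), np.float64(-0.004193210099025111), array([12.24,  7.45, 11.99,  4.32]))
```

View pics/t5.png

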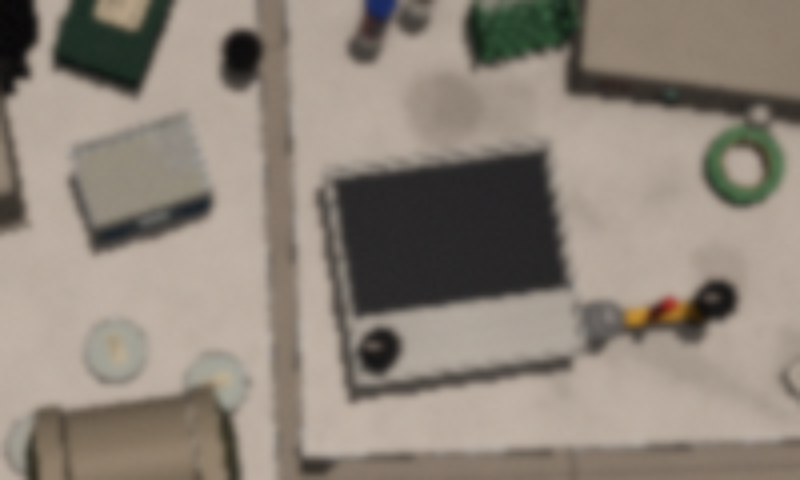

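The picture shows the table intact and in place, and the model says all four feet already bear. The best estimate is +1 rad on the leg.

```bash
python3 - <<'E'
from h import *
turn(pose2(-.08,-.235),.073,1.1,.0008,-.5); release()
E
python3 meas.py 3.4 3.6; python3 -c "
from h import *; setpose(np.load('last.npy'))"
```

```text
gripped 0.39538080879020515 59.24361526966095 j6 -0.49611947074231494 F [ 4.6 -2.9  4. ]
[(0.22, np.float64(-2.1), np.float64(0.9), np.float64(1.4), -0.06), (0.44, np.float64(-3.8), np.float64(2.6), np.float64(3.3), -0.07), (0.66, np.float64(-4.9), np.float64(5.3), np.float64(4.4), -0.0), (0.88, np.float64(-5.9), np.float64(6.6), np.float64(6.6), 0.04), (1.1, np.float64(-6.5), np.float64(8.7), np.float64(6.8), 0.02)] j6 0.6041537394167175 t 1.8333000000000013 w 0.39808466697989486
a,b [0.00264576 0.00025052] +- [0.00038461 0.00058019]
avg [ 0.00359276 -0.00016157] z 0.05847806986034301 t 52.625
fit [0.0065469  0.00849343 0.0064389  0.01212028] cost 9.396271136929267 res [ 3.6  1.7  0.1  0.  -0.7  0.3 -0.9 -0.9  0.3  0.6]
0 0 (np.float64(0.001965219383144497), np.float64(-0.00047312572499447474), array([13.37,  9.47,  9.98,  3.18]))
0 0.5 (np.float64(-4.7020972938584435e-05), np.float64(-0.0028470129653505533), array([12.65,  8.19, 11.26,  3.9 ]))
0 1 (np.float64(-0.002059261329021674), np.float64(-0.005220900205706638), array([11.93,  6.9 , 12.55,  4.62]))
0 1.5 (np.float64(-0.004071501685104755), np.float64(-0.007594787446062719), array([11.21,  5.62, 13.83,  5.34]))
0.25 1 (np.float64(-0.004178141150980132), np.float64(-0.004033956585528596), array([12.29,  7.54, 11.9 ,  4.26]))
0.25 1.5 (np.float64(-0.0061903815070632135), np.float64(-0.006407843825884678), array([11.57,  6.26, 13.19,  4.98]))
0.5 1.5 (np.float64(-0.008309261329021671), np.float64(-0.005220900205706637), array([11.93,  6.9 , 12.55,  4.62]))
0 2 (np.float64(-0.006083742041187844), np.float64(-0.009968674686418804), array([10.49,  4.34, 15.11,  6.06]))
0.25 2 (np.float64(-0.008202621863146303), np.float64(-0.00878173106624076), array([10.85,  4.98, 14.47,  5.7 ]))
stand [ 0.51938068 -0.1375014 ] 0.10453085932500383 knob dist 0.3176990210873357
```

The response to that turn matches the elastic four-foot model, and tilt is about 0.003 rad. The table is level and firm, so I locate the dishes afresh.

```bash
cat >> h.py <<'E'
def dishes(W,f):
    "clear dish centres: raised blobs of dish size on the left bench, not coloured"
    z=W[...,2]; hsv=cv2.cvtColor(f,cv2.COLOR_BGR2HSV)
    m=((z>.0)&(z<.02)&(W[...,1]>.04)&(W[...,1]<.42)&(W[...,0]>.25)&(W[...,0]<.75)&(hsv[...,1]<90)).astype(np.uint8)
    m=cv2.morphologyEx(m,cv2.MORPH_OPEN,np.ones((5,5),np.uint8)); n,l,st,ce=cv2.connectedComponentsWithStats(m)
    out=[]
    for i in range(1,n):
        if 120<st[i,4]<420 and max(st[i,2:4])<26:
            P=W[l==i]; out.append((*P[:,:2].mean(0),P[:,2].mean(),st[i,4],*ce[i]))
    return np.array(out)
def snap(p=(.30,-.32,.35),n=5):
    bot.move_pose(list(p),down(np.pi/2)); bot.pause(.2)
    cs=[cam("top") for _ in range(n)]; return np.nanmean([world(c) for c in cs],0),cs[-1]["frame"]
E
python3 - <<'E'
from h import *
W,f=snap(); np.save("d.npy",W); cv2.imwrite("pics/d.png",cv2.resize(f[150:290,200:400],None,fx=4,fy=4))
print(np.round(dishes(W,f),3))
z=W[...,2]; m=(z>.06)&(z<.1)&(W[...,1]>.05)&(W[...,1]<.28)&(W[...,0]>.4)&(W[...,0]<.68); P=W[m]; print("box",P.min(0),P.max(0)); print(bot.read_state()["time"])
E
```

```text
[[4.49000e-01 1.81000e-01 1.00000e-02 2.16000e+02 2.48685e+02 2.36574e+02]
 [4.12000e-01 8.70000e-02 1.00000e-02 2.16000e+02 2.73630e+02 2.45380e+02]
 [3.62000e-01 2.11000e-01 1.00000e-02 2.15000e+02 2.41358e+02 2.59409e+02]]
box [0.55356184 0.08815072 0.06058217] [0.6633903  0.27962442 0.09993364]
54.8
```

View pics/d.png

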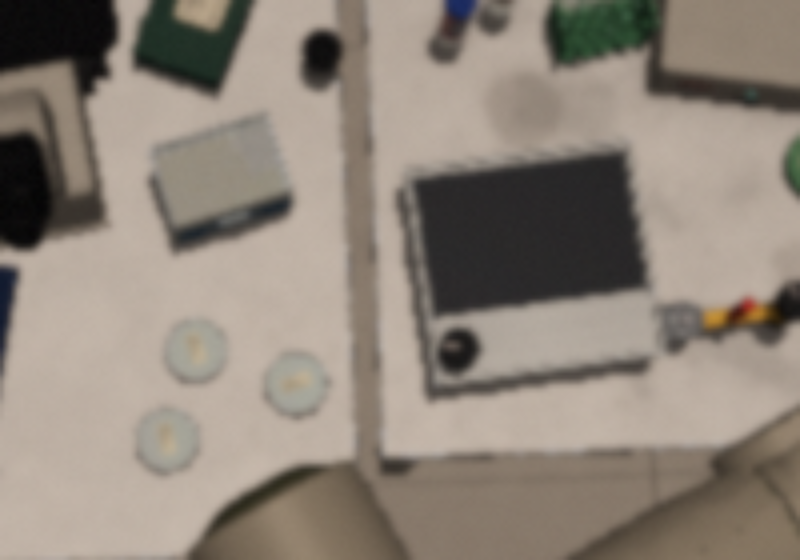

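All three clear dishes are found at crop (195,351), (297,384) and (167,440). The last has been knocked about 47 mm from where it started, and the tip box is clear. I place d2 first.

```bash
cat >> h.py <<'E'
def pick_place(xy,pyaw,tx,ty):
    th=np.load("stand.npy")[2]
    y=bestyaw([*xy,.12],pyaw,0)[1]; bot.move_pose([*xy,.12],down(y)); hand.command_gripper(.93)
    bot.servo_line([*xy,.012],max_speed=.2,max_force=8)
    hit=bot.servo_line([*xy,-.02],max_speed=.02,max_force=3); e=bot.read_state()["eef_pos"]; print("touch",hit,e)
    zt=e[2]+.004; bot.servo_line([*xy,zt],max_speed=.05)
    hand.command_gripper(.5); bot.pause(.1); s=bot.read_state(); print("grip w mm",85*s["gripper_width"],s["grip_force"],s["eef_pos"][2]); zt=s["eef_pos"][2]
    if s["gripper_width"]<.65: print("MISS"); return False
    bot.servo_line([*xy,.16],max_speed=.2)
    t=pose2(tx,ty); y=bestyaw([*t,.16],th,0)[1]; bot.move_pose([*t,.16],down(y))
    s=bot.read_state(); print("carry w",85*s["gripper_width"],s["grip_force"])
    zp=zt+.004+.0605
    bot.servo_line([*t,zp+.015],max_speed=.15); print("place hit",bot.servo_line([*t,zp],max_speed=.03,max_force=4),bot.read_state()["eef_pos"][2]-zp)
    hand.command_gripper(.88); bot.pause(.1); bot.servo_line([*t,.18],max_speed=.15); print("t",bot.read_state()["time"]); return True
E
python3 - <<'E'
from h import *
pick_place((.412,.087),0,.015,-.068)
W,f=snap((.3,.3,.35)); np.save("d.npy",W); cv2.imwrite("pics/e.png",cv2.resize(f[150:290,200:400],None,fx=4,fy=4))
p,b=tilt(W); print(p,b)
E
```

```text
touch True [ 0.41198179  0.08699196 -0.0148418 ]
grip w mm 57.64222017774767 76.78211880600429 -0.008552976500276314
carry w 57.51102148946634 63.90705943107605
place hit False 1.9698291504922916e-05
t 64.9667
(array([ 0.00409536, -0.00180944,  0.05930451]), np.float64(0.001903312946487933), np.int64(2227)) (array([ 0.00032695, -0.00147017,  0.00086582]), np.float64(0.0020129760403123083), np.int64(4346))
```

View pics/e.png

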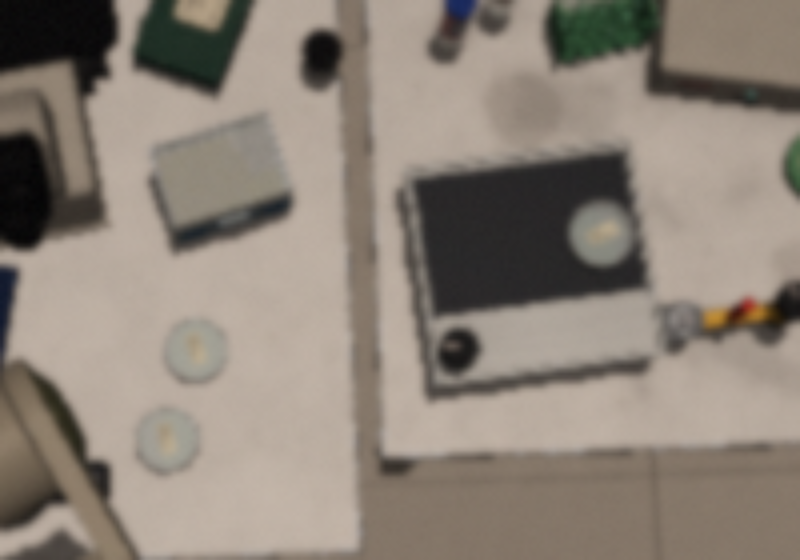

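The first dish lies on the plate at crop (602,233), inside the rim, and the table hasn't moved. Next come the other two.

```bash
sed -i 's/zt=e\[2\]+.004/zt=e[2]+.006/' h.py
python3 - <<'E'
from h import *
if pick_place((.449,.181),np.pi/2,.015,.0): pass
W,f=snap((.3,-.32,.35),2); d=dishes(W,f); print(np.round(d,3))
if len(d)==1:
    pick_place(d[0,:2],np.pi/2,.015,.068)
E
python3 meas.py 3.4 3.6 | head -2
python3 - <<'E'
from h import *
W,f=snap((.3,.3,.35),4); cv2.imwrite("pics/g.png",cv2.resize(f[150:290,200:400],None,fx=4,fy=4)); setpose(W)
x0,y0,a=np.load("stand.npy"); c,s=np.cos(a),np.sin(a); X=(W[...,0]-x0)*c+(W[...,1]-y0)*s; Y=-(W[...,0]-x0)*s+(W[...,1]-y0)*c
for ty in(-.068,0,.068):
    m=(np.hypot(X-.015,Y-ty)<.033)&(W[...,2]>.068)&(W[...,2]<.085); A=np.c_[X[m],Y[m],np.ones(m.sum())]
    print(ty,m.sum(),X[m].mean(),Y[m].mean(),W[...,2][m].mean(),np.linalg.lstsq(A,W[...,2][m],rcond=None)[0][:2])
E
```

```text
touch True [ 0.4489526   0.18100716 -0.01483128]
grip w mm 57.6054490684862 66.20976871388848 -0.008352472065714451
carry w 57.345642490472216 63.84806513786316
place hit False 2.133001721003197e-05
t 76.525
[[3.62000e-01 2.11000e-01 1.00000e-02 2.19000e+02 2.41452e+02 2.59397e+02]]
touch True [ 0.36228597  0.21071492 -0.01482621]
grip w mm 57.4299457918983 63.61869751563063 -0.00837694302648202
carry w 57.100203758391125 63.84682774543762
place hit False 2.84383346857639e-05
t 88.5917
a,b [0.01835543 0.00055481] +- [0.00046679 0.00061424]
avg [0.019788   0.00045187] z 0.06199221971859832 t 90.5667
stand [ 0.51940682 -0.1372315 ] 0.10533077175705619 knob dist 0.3173240823430058
-0.068 198 0.011728353949236166 -0.06729445935091026 0.07305577598844507 [ 0.00722843 -0.00053128]
0 197 0.013249546594651745 -0.0029145690554231774 0.07247265791544374 [ 0.00530565 -0.01393203]
0.068 187 0.012406847039406952 0.06426658030291474 0.07243178487502881 [ 0.00264408 -0.00051649]h.py:96: RuntimeWarning: Mean of empty slice
  cs=[cam("top") for _ in range(n)]; return np.nanmean([world(c) for c in cs],0),cs[-1]["frame"]
```

View pics/g.png

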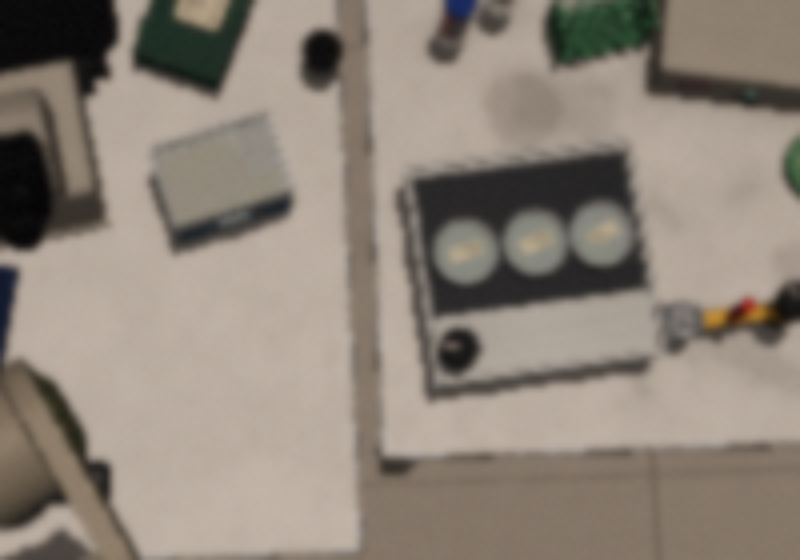

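All three dishes lie flat in a row at crop (465,251), (535,242) and (602,233), with tops at 72–73 mm. The plane fit just taken included the dishes, so I check the tilt again without them.

Run:
```python
from h import *
v=[]
for _ in range(8):
    W=world(cam("top")); x0,y0,a=np.load("stand.npy"); c,s=np.cos(a),np.sin(a)
    X=(W[...,0]-x0)*c+(W[...,1]-y0)*s; Y=-(W[...,0]-x0)*s+(W[...,1]-y0)*c
    W[(abs(X-.013)<.045)&(abs(Y)<.11)]=np.nan
    p,b=tilt(np.where(np.isnan(W),9,W)); v.append(p[0][:2]-b[0][:2])
v=np.array(v); print(v.mean(0),v.std(0)/8**.5,bot.read_state()["force"],bot.read_state()["time"])
```

```text
[0.00413454 0.0011296 ] [0.00076559 0.00079755] [-0.35647324  0.02852052 -0.29761927] 92.0417
```

Tilt is about 0.004 rad, well inside the 0.015 limit, and it was the same before the dishes went on. I hand in.

```bash
python3 -c "
from h import *
print(bot.job_done())"
```

```text
the job is handed in; nothing more can be done
None
```

I handed the job in at about 92 s of the 208 s allowed: leg out at its stop, table level to about 0.004 rad, all three dishes flat inside the rim. The four foot loads were inferred from how the table tilted (about 3 N or more each), not measured, and no verdict came back.

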